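# Hand over the fuller disc tin

## Task

Set up the next batch of glass discs for sorting: first clear the sorting tray by nesting the steel cup that stands in it into the top of the nested pair of cups, leaving that stack upright where it stands. Then lift each of the two look-alike disc tins clear of the bench in turn to feel which is the heavier, stand the lighter back upright on the open bench, and finish still holding the heavier one upright and still in the gripper, its underside about 10 cm above the middle of the sorting tray. Leave everything else where it is.

Things in the scene. Friction and masses are not known exactly. Their poses are not given: they have to be found in the camera images.
- cup_c: plain steel cup, tapered, with an upright collar at the mouth: 60 high, 63 outside diameter over the collar (the top 12 mm), 41 diameter at the foot, wall 2, heavy bottom 22 thick, 120 g; three are identical and nest with about 2 mm of play, each nested cup standing 22 higher than the one it sits in. Origin: centre of its underside, z up its axis. This one stands alone in the sorting tray, its underside 8 mm above the bench.
- cup_b: plain steel cup, tapered, with an upright collar at the mouth: 60 high, 63 outside diameter over the collar (the top 12 mm), 41 diameter at the foot, wall 2, heavy bottom 22 thick, 120 g; three are identical and nest with about 2 mm of play, each nested cup standing 22 higher than the one it sits in. Origin: centre of its underside, z up its axis. This one is the upper of the nested pair: its underside is 22 and its rim 82 above the bench.
- cup_a: plain steel cup, tapered, with an upright collar at the mouth: 60 high, 63 outside diameter over the collar (the top 12 mm), 41 diameter at the foot, wall 2, heavy bottom 22 thick, 120 g; three are identical and nest with about 2 mm of play, each nested cup standing 22 higher than the one it sits in. Origin: centre of its underside, z up its axis. This one is the lower of the nested pair and stands on the bench.
- tin_1: closed cylindrical aluminium tin with a knurled screw lid, 60 diameter, 85 high, standing upright on the bench, holding cast glass discs; the two tins look the same, but one is full (0.36 to 0.46 kg in all) and one nearly used up (0.12 to 0.20 kg), and which of them is full changes from start to start; the discs have a little play inside. Origin: centre of its underside, z up its axis.
- tin_2: closed cylindrical aluminium tin with a knurled screw lid, 60 diameter, 85 high, standing upright on the bench, holding cast glass discs; the two tins look the same, but one is full (0.36 to 0.46 kg in all) and one nearly used up (0.12 to 0.20 kg), and which of them is full changes from start to start; the discs have a little play inside. Origin: centre of its underside, z up its axis.
- tray: shallow wooden sorting tray with a cork floor, fixed to the bench: 150 (its x) by 200 (its y), walls 6 thick and 18 high, floor surface 8 above the bench. Origin: its centre, at bench level.
- table: the wooden bench, its top is the work surface at height 0
- marver: graphite marver paddle lying flat, 85 x 60 x 12 slab with a 100 long wooden handle, along its x; bystander, origin near its middle on the underside
- press: small brass bead press, 62 x 40, 49 high with its knob; bystander, origin under its centre
- jar: corked clear jar of coloured beads, 56 diameter, 80 high; bystander, origin under its centre
- tweezers: steel tweezers lying flat, 160 long along x, 7 high; bystander, origin under the middle
- offcut: wooden block 75 x 45 x 35; bystander, origin under its centre

How it is judged:
By the outcome, as a careful person would: the job done as asked, in the order asked, and still so for the second after the job is handed in, while the arm keeps its last pose, push and grip.
It also fails if it takes over 72 s, if anything falls off the work surface, if the arm or the gripper's body presses on something with over 40 N, if the wrist force passes 120 N, or if a joint passes its speed limit or range.

## Robot

A 6-joint arm with a two-finger parallel gripper is mounted at the origin on the work surface. World frame = base frame: x ahead of the robot, y to its left, z up, the work surface at z = 0. Lengths are in mm, angles in rad, forces in N, time in s.
With the tool pointing down it reaches from about 300 to 775 mm from the base axis. Payload 14.6 kg.
Tool frame: the origin (TCP) lies midway between the tips of the shut fingers; the grasp point (between the pads) lies 19 mm behind it (manip.hold_point_z is the distance from the TCP to the grasp point, in mm); z points along the fingers, y is the direction in which the jaws open and shut (so a half turn about z gives the same grasp; the last joint's range is limited). The gripper opens to 94 mm and grips with 3 to 60 N. Pads are 16 mm wide; open, the fingers measure 119 mm over their backs; the gripper's body (75 mm by 177 mm) begins 78 mm behind the grasp point.
Start: joints at [-1.225, 0.3, 1.521, -0, 1.321, -0.067], TCP at [220.639, -503.793, 205.446] pointing down, gripper open.
Joint ranges: [-3.03, 3.03], [-0.79, 2.21], [0.23, 2.52], [-1.04, 4.18], [0, 3.07], [-2.55, 2.55]. Speed limits (rad/s): [2.22, 2.22, 2.57, 3.14, 3.14, 3.14].

## Interface

Orientations are given as [roll, pitch, yaw] about the fixed x, y, z axes, in that order (R = Rz(yaw) Ry(pitch) Rx(roll)).
In Python, from cell import manip gives the robot as it stands.
- The arm moves only by the shell command python3 -m crank 'ROWS' [OPENING] [FORCE]. ROWS is JSON, a list of rows, each an object with "offset": the shift along the world's x, y, z in m, a list of three; "spin": the turn about the world's z in degrees. In form: [{"offset": [dx, dy, dz], "spin": spin}, ...]. A call has exactly 8 rows; each row is the pose to reach, as a shift and turn from the pose measured when the call began; what a row does not reach only later rows make up. A row lasts 1/12 s, in which the tool goes at most 41.7 mm and 7.16 degrees, less where a joint would pass 70% of its speed; a pose out of reach is approached as far as the arm can. A call with a gripper value outside its range is refused whole. OPENING is the opening, from 0 (shut) to 1 (fully open), set as the call begins (- or left out, the last holds). The fingers move at their own pace and stop on an object; FORCE is the grip in N (left out, the last holds). Time passes only in rows, so rows that repeat a pose let the fingers close, or fill a call up. It gives the time, the measured TCP pose, the force and the opening at its end, in the units of the state.
- manip.read_state(): the state, without advancing time (a new reading comes with each control period).
- manip.camera(name): name is "scene" or "top" or "wrist"; returns a dict with "pixels" (384x512x3 uint8, red, green, blue), "fx", "fy", "cx", "cy" (pixels), "k1" (the pictures are not rectified: a ray, as slopes to the right and down, at radius r is drawn at 1 + k1 r^2 times it, then the intrinsics apply), "extrinsics" (4x4, takes a point from world to camera coordinates); the wrist camera has in their place "hand_eye" (4x4, takes a point from camera to tool coordinates, whose origin is the TCP and whose axes are the flange's). Camera axes: x right, y down, z forward; pixel columns grow to the right and rows downward; lengths in mm; the calibration is good to about 2 mm. A picture is of the moment at which its call begins: read the wrist's pose just before it. There is no depth.
- manip.sign_off(): hands the job in, once; it reports no verdict.
Trained networks look in a picture, given as the dict that the camera call returned (one of the last four; its "shot" number tells which), for a name from the list of things; names that differ only in an ending like _2 or _b are one class to them, and where a whole thing is asked for, a point or a joint stands for the part that bears it (a point fixed in the world has none). Each returns a list of dicts, best first, with "conf" (0 to 1); they miss things now and then, are a little off and sometimes report something else, mostly with a low value. They report only what shows in the picture. A call takes as long as a camera call.
- manip.search_frame(picture, name): "location" ([x, y, z] in mm, in world coordinates, good to about 4 mm: the middle of the surface that is visible of it).
- manip.masks_of(picture, name): "mask" (384x512 bool, what is visible of it).
The state is a dict: "clock": time; "joints": joint angles; "qd": joint speeds; "effort": joint torques, N m; "eef_pos": TCP position; "eef_rot": TCP orientation; "wrist_force": force on the tool from outside, world axes, zero at the start; "moment": the same for the moment, N m; "finger_gap": finger opening in mm.
Only numpy, scipy, OpenCV 4.12 (cv2) and the standard library are available. Lean on these libraries where they do the work, as an engineer would, in place of code of your own. Each camera call takes 0.05 s, during which the arm holds its last target. There are 200 camera calls.

## Working session

There is one attempt and no reset: what is moved stays moved. The work goes in short steps, Python scripts to look and compute and a shell command to move; the robot and the scene stay as the last step left them, time stands still between calls to the robot, and variables do not carry over. Pictures are saved under pics/ and viewed, about 8 in all and at most 12, crops included, and the job is handed in when it is done.

```bash
ls; mkdir -p pics; cat > h.py <<'E'
import numpy as np, cv2
from cell import manip
def save(p,n): cv2.imwrite(f'pics/{n}.png',p['pixels'][:,:,::-1])
def find(p,names):
    for n in names:
        for d in manip.search_frame(p,n)[:4]: print(n,np.round(d['location'],1),round(d['conf'],2))
E
python3 - <<'E'
from h import *
s=manip.read_state()
print({k:np.round(v,3) for k,v in s.items()},manip.hold_point_z)
a=manip.camera('scene');b=manip.camera('top')
names=['cup_a','tin_1','tray','marver','press','jar','tweezers','offcut']
print('top');find(b,names);print('scene');find(a,names)
img=np.hstack([a['pixels'],b['pixels']])
cv2.imwrite('pics/1.png',cv2.resize(img[:,:,::-1],(800,300),interpolation=cv2.INTER_AREA))
save(b,'top1')
for n in ['scene','top']:
    c={'scene':a,'top':b}[n];print(n,c['fx'],c['fy'],c['cx'],c['cy'],c['k1'],np.round(c['extrinsics'],3).tolist())
E
```

```text
pics
{'clock': np.float64(0.0), 'joints': array([-1.225,  0.3  ,  1.522, -0.   ,  1.321, -0.067]), 'qd': array([-0.001,  0.   ,  0.   , -0.001,  0.001, -0.001]), 'effort': array([-0.0000e+00, -5.3180e+01, -3.5274e+01,  7.1000e-02,  2.4000e-02,
       -0.0000e+00]), 'eef_pos': array([ 220.529, -503.532,  204.854]), 'eef_rot': array([-3.14 , -0.   ,  0.413]), 'wrist_force': array([-0.001, -0.128,  0.29 ]), 'moment': array([-0.055, -0.026, -0.02 ]), 'finger_gap': np.float64(93.694)} 18.8
top
cup_a [488.2  16.4  30.7] 0.74
cup_a [675.  -39.4  47.3] 0.53
tin_1 [471.9 229.3  84.8] 0.76
tin_1 [ 458.2 -270.    86.1] 0.63
tray [464.1  10.8  10.5] 0.84
marver [741.3 199.5  15.9] 0.79
press [ 696.3 -191.3   26.4] 0.8
press [674.7 -39.5  43.7] 0.68
jar [ 628.4 -405.1   64. ] 0.67
jar [490.7  15.2  33.1] 0.61
offcut [ 363.9 -450.1   34.4] 0.98
scene
cup_a [480.4  18.9  46.1] 0.83
cup_a [447.2 391.6   4.7] 0.73
cup_a [665.7 -54.3  62. ] 0.6
cup_a [681.2 -16.8  44.5] 0.5
tin_1 [ 463.9 -259.5   67.7] 0.79
tin_1 [487.9 242.7  80.9] 0.67
tray [475.   40.2   9.1] 0.82
marver [746.6 207.7   8.4] 0.84
press [ 702.6 -187.2   27.6] 0.79
jar [ 635.1 -394.2   53.2] 0.92
offcut [ 366.7 -444.2   35.2] 0.84
scene 379.1910846481672 379.1910846481672 256.115287643935 188.09804461072216 -0.07463036608565501 [[-0.832, 0.555, -0.01, 461.517], [0.454, 0.669, -0.588, -194.0], [-0.32, -0.494, -0.809, 1369.046], [0.0, 0.0, 0.0, 1.0]]
top 359.62525580031223 359.62525580031223 245.3462315991868 191.35487648640105 -0.018710243196217325 [[0.018, -1.0, -0.009, -9.316], [-0.997, -0.018, -0.074, 519.609], [0.073, 0.011, -0.997, 1102.013], [0.0, 0.0, 0.0, 1.0]]
```

View pics/1.png

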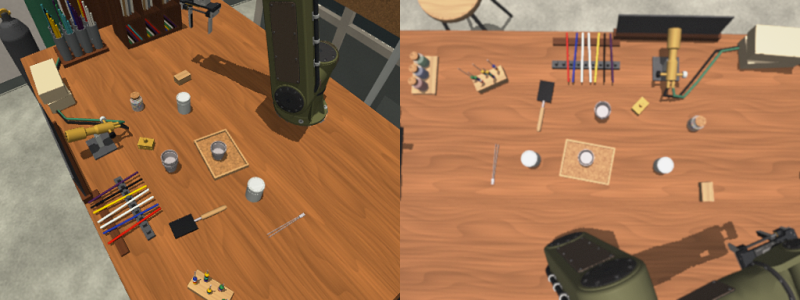

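The composite shows the lone cup in the tray at about (586,158), the nested pair at (602,111), and the tins at (530,158) and (665,165). I'll refine these by fitting silhouettes to the masks.

```bash
cat >> h.py <<'E'
from scipy.optimize import minimize
from scipy.spatial.transform import Rotation as Ro
def ext(p,st=None):
    if 'extrinsics' in p: return np.array(p['extrinsics'])
    T=np.eye(4);T[:3,:3]=Ro.from_euler('xyz',st['eef_rot']).as_matrix();T[:3,3]=st['eef_pos']
    return np.linalg.inv(T@np.array(p['hand_eye']))
def proj(p,X,E):
    c=X@E[:3,:3].T+E[:3,3]; s=c[:,:2]/c[:,2:]
    s=s*(1+p['k1']*(s**2).sum(1,keepdims=True))
    return s*[p['fx'],p['fy']]+[p['cx'],p['cy']]
t=np.linspace(0,2*np.pi,72)
def rings(xy,rz): return np.vstack([np.c_[xy[0]+r*np.cos(t),xy[1]+r*np.sin(t),0*t+z] for r,z in rz])
TIN=[(30,0),(30,85)]
CUP=lambda z:[(20.5,z),(31.5,z+48),(31.5,z+60)]
PAIR=CUP(0)+CUP(22)
def hull(p,xy,rz,E,S=4):
    h=cv2.convexHull(proj(p,rings(xy,rz),E).astype(np.float32))[:,0]
    m=np.zeros((384*S,512*S),np.uint8);cv2.fillConvexPoly(m,np.round((h+.5)*S-.5).astype(int),255)
    return cv2.resize(m,(512,384),interpolation=cv2.INTER_AREA)/255.
def fit(p,name,rz,xy0,E):
    best=None
    h0=hull(p,xy0,rz,E)
    ms=manip.masks_of(p,name)
    if not ms: return None
    m=max(ms,key=lambda d:(d['mask']*h0).sum())['mask'].astype(float)
    def cost(x):
        h=hull(p,x,rz,E);return 1-np.minimum(h,m).sum()/np.maximum(h,m).sum()
    r=minimize(cost,xy0,method='Nelder-Mead',options=dict(initial_simplex=np.array([xy0,np.add(xy0,[15,0]),np.add(xy0,[0,15])]),xatol=.1,fatol=1e-4))
    return np.round(r.x,1),round(1-r.fun,3)
E
python3 - <<'E'
from h import *
for v in ['top','scene']:
    p=manip.camera(v);E=ext(p)
    for n,rz,x in [('cup_c',CUP(8),[486,16]),('cup_b',PAIR,[675,-42]),('tin_1',TIN,[472,235]),('tin_2',TIN,[460,-270])]:
        print(v,n,fit(p,n,rz,x,E))
    if v=='top':
        print(fit(p,'jar',[(28,0),(28,80)],[628,-405],E))
        cr=p['pixels'][40:280,80:400]; cv2.imwrite('pics/2.png',cv2.resize(cr[:,:,::-1],(800,600),interpolation=cv2.INTER_CUBIC))
        # tray corners
        for y in (110.8,-89.2): print(np.round(proj(p,np.array([[464.+s*75,y,18] for s in (-1,1)]),E)))
E
```

```text
top cup_c (array([486.8,  20.2]), np.float64(0.917))
top cup_b (array([672.3, -38.8]), np.float64(0.886))
top tin_1 (array([477. , 235.3]), np.float64(0.959))
top tin_2 (array([ 462.6, -277.1]), np.float64(0.927))
(array([ 629.7, -404.3]), np.float64(0.82))
[[209. 233.]
 [210. 185.]]
[[273. 234.]
 [274. 186.]]
scene cup_c (array([482.4,  22.8]), np.float64(0.871))
scene cup_b (array([665.3, -42.9]), np.float64(0.697))
scene tin_1 (array([474.7, 234.4]), np.float64(0.901))
scene tin_2 (array([ 459.6, -274.9]), np.float64(0.912))
```

View pics/2.png

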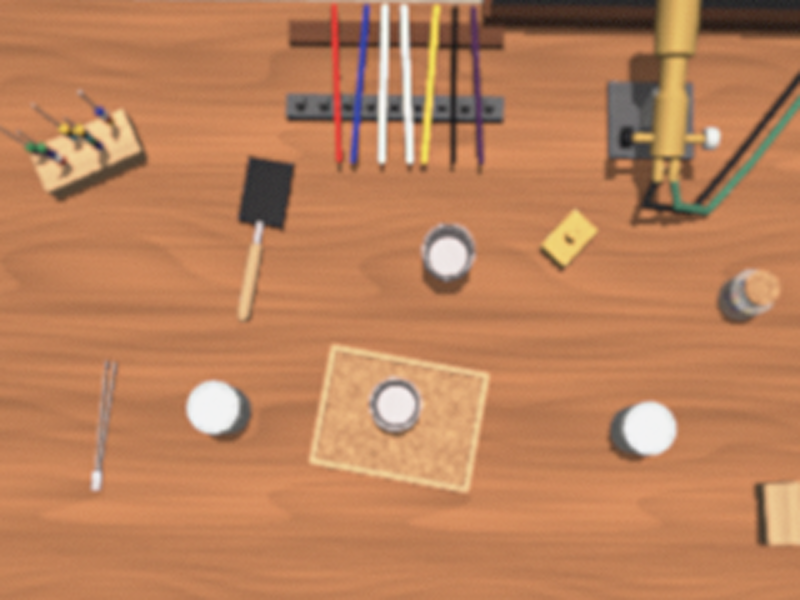

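```bash
python3 -m crank '[{"offset":[0.018,0.036,0],"spin":0},{"offset":[0.036,0.072,0],"spin":0},{"offset":[0.054,0.107,0],"spin":0},{"offset":[0.072,0.143,0],"spin":0},{"offset":[0.09,0.179,0],"spin":0},{"offset":[0.109,0.215,0],"spin":0},{"offset":[0.127,0.251,0],"spin":0},{"offset":[0.145,0.287,0],"spin":0}]' 1 20; python3 -m crank '[{"offset":[0.018,0.036,0],"spin":0},{"offset":[0.036,0.072,0],"spin":0},{"offset":[0.054,0.107,0],"spin":0},{"offset":[0.072,0.143,0],"spin":0},{"offset":[0.09,0.179,0],"spin":0},{"offset":[0.105,0.21,0],"spin":0},{"offset":[0.11,0.22,0],"spin":0},{"offset":[0.11,0.22,0],"spin":0}]'
python3 - <<'E'
from h import *
s=manip.read_state();p=manip.camera('wrist');E=ext(p,s)
print(np.round(s['eef_pos'],1),s['wrist_force'])
print(p['fx'],p['k1'],np.round(p['hand_eye'],2).tolist())
find(p,['cup_c','tray']);print(fit(p,'cup_c',CUP(8),[485,21],E))
for h in (CUP(8)[2],CUP(8)[0]):
    q=proj(p,rings([486,21],[h]),E);cv2.polylines(p['pixels'],[q.astype(int)],True,(255,0,0))
save(p,'3')
E
```

```text
clock: 2.12
eef_pos: [366.1, -215.0, 205.7]
eef_rot: [3.141, -0.0, 0.413]
wrist_force: [0.3, -0.1, 0.0]
finger_gap: 93.9
clock: 2.78
eef_pos: [476.6, 6.9, 205.5]
eef_rot: [3.141, -0.0, 0.416]
wrist_force: [0.5, 0.4, 0.1]
finger_gap: 94.2
[476.6   6.9 205.5] [0.45128472 0.35743639 0.06098058]
336.005550537205 -0.08247028550803855 [[0.0, -0.97, -0.24, 69.04], [1.0, 0.0, 0.0, 0.3], [-0.0, -0.24, 0.97, -179.41], [0.0, 0.0, 0.0, 1.0]]
cup_c [480.2  18.6  35.4] 0.87
cup_c [666.6 -55.   50.8] 0.84
cup_c [646.7 -26.1  51.7] 0.61
cup_c [ 459.3 -248.8   11.6] 0.32
tray [472.3  18.1   9.4] 0.91
(array([486.7,  20.6]), np.float64(0.959))
```

View pics/3.png

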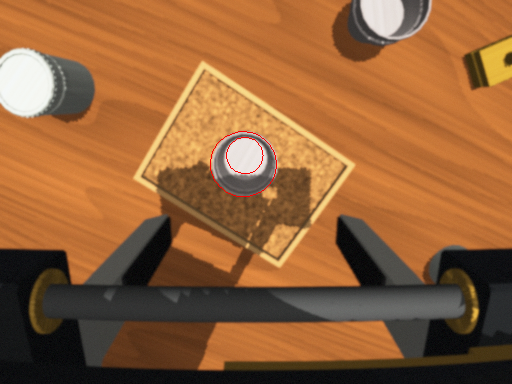

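The wrist view shows the cup at (243,163), matching the fitted model at (486.5, 20.6). Next I descend over it and grip the collar.

```bash
python3 -m crank '[{"offset":[0.010,0.0137,-0.02],"spin":0},{"offset":[0.010,0.0137,-0.05],"spin":0},{"offset":[0.010,0.0137,-0.08],"spin":0},{"offset":[0.010,0.0137,-0.11],"spin":0},{"offset":[0.010,0.0137,-0.135],"spin":0},{"offset":[0.010,0.0137,-0.15],"spin":0},{"offset":[0.010,0.0137,-0.1585],"spin":0},{"offset":[0.010,0.0137,-0.1585],"spin":0}]'
python3 -m crank '[{"offset":[0,0,0],"spin":0},{"offset":[0,0,0],"spin":0},{"offset":[0,0,0],"spin":0},{"offset":[0,0,0],"spin":0},{"offset":[0,0,0],"spin":0},{"offset":[0,0,0],"spin":0},{"offset":[0,0,0],"spin":0},{"offset":[0,0,0],"spin":0}]' 0.3 20
python3 - <<'E'
from h import *
p=None
# tray centre from corners
s=dict(eef_rot=[3.141,0,.416],eef_pos=[476.6,6.9,205.5]);p=manip.camera('wrist');E=ext(p,s)
c=np.array([[203,63],[353,165],[279,266],[135,178]],float)
K=np.array([[p['fx'],0,p['cx']],[0,p['fy'],p['cy']],[0,0,1]])
u=cv2.undistortPoints(c[:,None],K,np.array([p['k1'],0,0,0.]))[:,0]
d=np.c_[u,np.ones(4)]@E[:3,:3];o=-E[:3,:3].T@E[:3,3]
P=o+d*((18-o[2])/d[:,2])[:,None];print(np.round(P,1),P.mean(0))
print([np.linalg.norm(P[i]-P[i-1]).round(1) for i in range(4)])
E
```

```text
clock: 3.65
eef_pos: [484.8, 16.6, 46.1]
eef_rot: [-3.141, 0.002, 0.41]
wrist_force: [0.2, 0.5, 0.6]
finger_gap: 94.0
clock: 4.32
eef_pos: [485.2, 16.7, 46.6]
eef_rot: [3.141, 0.001, 0.41]
wrist_force: [-1.7, 1.3, 5.4]
finger_gap: 61.5
[[559.5 100.4  18. ]
 [526.9 -92.9  18. ]
 [382.3 -68.9  18. ]
 [414.6 124.8  18. ]] [470.80386582  15.86270205  18.        ]
[np.float64(146.9), np.float64(196.0), np.float64(146.5), np.float64(196.4)]
```

```bash
python3 -m crank '[{"offset":[0,0,0.005],"spin":0},{"offset":[0,0,0.02],"spin":0},{"offset":[0,0,0.045],"spin":0},{"offset":[0,0,0.07],"spin":0},{"offset":[0,0,0.1],"spin":0},{"offset":[0,0,0.13],"spin":0},{"offset":[0,0,0.15],"spin":0},{"offset":[0,0,0.153],"spin":0}]' - 25
python3 -m crank '[{"offset":[0.01,-0.01,0],"spin":0},{"offset":[0.03,-0.03,0],"spin":0},{"offset":[0.055,-0.05,0],"spin":0},{"offset":[0.08,-0.07,0],"spin":0},{"offset":[0.095,-0.085,0],"spin":0},{"offset":[0.104,-0.093,0],"spin":0},{"offset":[0.104,-0.093,0],"spin":0},{"offset":[0.104,-0.093,0],"spin":0}]'
python3 - <<'E'
from h import *
s=manip.read_state();p=manip.camera('wrist');E=ext(p,s)
print(np.round(s['eef_pos'],1),s['eef_rot'],s['wrist_force'],s['finger_gap'])
find(p,['cup_c'])
print('pair',fit(p,'cup_b',PAIR,[673,-40],E))
e=s['eef_pos'];print('held',fit(p,'cup_c',CUP(e[2]-38.6),[e[0],e[1]],E))
for h in ((31.5,82),(20.5,44)):
    q=proj(p,rings([672.5,-40],[h]),E);cv2.polylines(p['pixels'],[q.astype(int)],True,(255,0,0))
for h in CUP(e[2]-38.6)[::2]:
    q=proj(p,rings(e[:2],[h]),E);cv2.polylines(p['pixels'],[q.astype(int)],True,(0,255,0))
save(p,'4')
E
```

```text
clock: 5.03
eef_pos: [486.3, 16.6, 203.4]
eef_rot: [3.139, -0.004, 0.41]
wrist_force: [0.6, -1.2, -1.0]
finger_gap: 61.6
clock: 5.7
eef_pos: [589.8, -76.4, 201.9]
eef_rot: [3.14, -0.002, 0.409]
wrist_force: [0.4, -0.8, -2.2]
finger_gap: 62.1
[589.8 -76.4 201.9] [ 3.14034605e+00 -2.13597843e-03  4.09330561e-01] [ 0.41811559 -0.77601983 -2.20615712] 62.14195656408624
cup_c [670.4 -39.6  52.4] 0.63
cup_c [585.2 -77.  198.4] 0.61
pair (array([670.6, -40.5]), np.float64(0.982))
held (array([592.4, -75.6]), np.float64(0.936))
```

View pics/4.png

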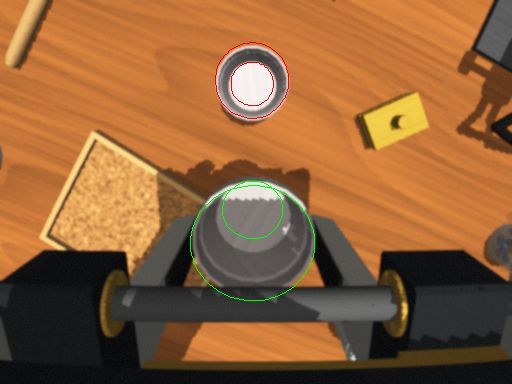

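The wrist view shows the pair at (253,82) and the held cup at (252,240). The held cup sits about 3 mm ahead of the TCP, as expected, so the remaining shift is (78, 35).

```bash
python3 -m crank '[{"offset":[0.02,0.009,0],"spin":0},{"offset":[0.045,0.02,0],"spin":0},{"offset":[0.065,0.029,0],"spin":0},{"offset":[0.078,0.035,-0.01],"spin":0},{"offset":[0.078,0.035,-0.03],"spin":0},{"offset":[0.078,0.035,-0.05],"spin":0},{"offset":[0.078,0.035,-0.06],"spin":0},{"offset":[0.078,0.035,-0.06],"spin":0}]'
python3 - <<'E'
from h import *
s=manip.read_state();p=manip.camera('scene');E=ext(p)
print(np.round(s['eef_pos'],1),s['eef_rot'],s['wrist_force'])
cr=p['pixels'];e=s['eef_pos']
for h in ((31.5,82),):
    q=proj(p,rings([670.6,-40.5],[h]),E);c=q.mean(0).astype(int)
cr=cr[c[1]-75:c[1]+45,c[0]-80:c[0]+80];cv2.imwrite('pics/5.png',cv2.resize(cr[:,:,::-1],(640,480),interpolation=cv2.INTER_CUBIC))
E
```

```text
clock: 6.57
eef_pos: [666.7, -40.2, 141.1]
eef_rot: [3.141, -0.001, 0.411]
wrist_force: [-0.0, -0.1, -0.7]
finger_gap: 61.8
[666.7 -40.2 141.1] [ 3.14099966e+00 -5.90321005e-04  4.11112121e-01] [-0.00733544 -0.14248971 -0.69710506]
```

View pics/5.png

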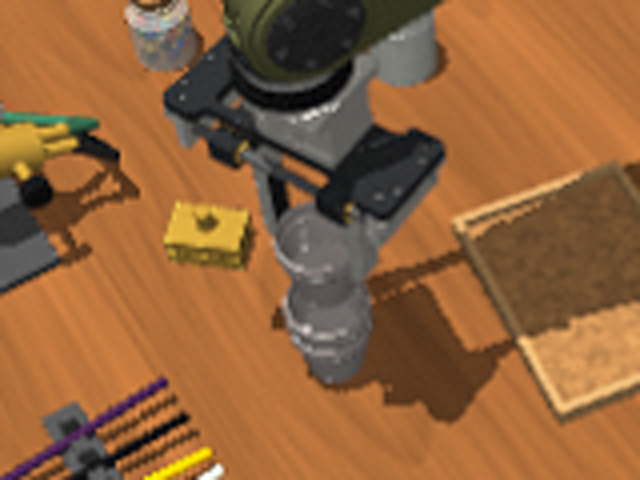

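The held cup hangs over the pair at (325,300) and lines up with it. I lower it gently.

```bash
python3 -m crank '[{"offset":[0.0013,-0.001,-0.006],"spin":0},{"offset":[0.0013,-0.001,-0.014],"spin":0},{"offset":[0.0013,-0.001,-0.022],"spin":0},{"offset":[0.0013,-0.001,-0.030],"spin":0},{"offset":[0.0013,-0.001,-0.037],"spin":0},{"offset":[0.0013,-0.001,-0.043],"spin":0},{"offset":[0.0013,-0.001,-0.048],"spin":0},{"offset":[0.0013,-0.001,-0.050],"spin":0}]'
```

```text
clock: 7.28
eef_pos: [668.4, -41.4, 92.0]
eef_rot: [3.14, -0.002, 0.411]
wrist_force: [-0.8, -0.2, -1.5]
finger_gap: 61.4
```

```bash
python3 -m crank '[{"offset":[0,0,-0.001],"spin":0},{"offset":[0,0,-0.002],"spin":0},{"offset":[0,0,-0.003],"spin":0},{"offset":[0,0,-0.0045],"spin":0},{"offset":[0,0,-0.006],"spin":0},{"offset":[0,0,-0.007],"spin":0},{"offset":[0,0,-0.0075],"spin":0},{"offset":[0,0,-0.0075],"spin":0}]'
```

```text
clock: 7.95
eef_pos: [668.3, -41.4, 84.4]
eef_rot: [3.14, -0.002, 0.411]
wrist_force: [-0.6, 0.7, -0.9]
finger_gap: 61.6
```

```bash
python3 -m crank '[{"offset":[0,0,-0.0005],"spin":0},{"offset":[0,0,-0.001],"spin":0},{"offset":[0,0,-0.0015],"spin":0},{"offset":[0,0,-0.0015],"spin":0},{"offset":[0,0,-0.0015],"spin":0},{"offset":[0,0,-0.0015],"spin":0},{"offset":[0,0,-0.0015],"spin":0},{"offset":[0,0,-0.0015],"spin":0}]'
python3 -m crank '[{"offset":[0,0,0],"spin":0},{"offset":[0,0,0],"spin":0},{"offset":[0,0,0],"spin":0},{"offset":[0,0,0],"spin":0},{"offset":[0,0,0],"spin":0},{"offset":[0,0,0],"spin":0},{"offset":[0,0,0],"spin":0},{"offset":[0,0,0],"spin":0}]' 0.95
```

```text
clock: 8.62
eef_pos: [668.4, -41.4, 82.9]
eef_rot: [3.14, -0.002, 0.411]
wrist_force: [-0.1, 0.8, -0.2]
finger_gap: 62.3
clock: 9.28
eef_pos: [668.4, -41.4, 83.0]
eef_rot: [3.14, -0.002, 0.411]
wrist_force: [0.4, -0.3, -0.4]
finger_gap: 89.2
```

```bash
python3 -m crank '[{"offset":[0,0,0.01],"spin":0},{"offset":[0,0,0.03],"spin":0},{"offset":[0,0,0.055],"spin":0},{"offset":[0,0,0.085],"spin":0},{"offset":[0,0,0.11],"spin":0},{"offset":[-0.01,0.014,0.12],"spin":0},{"offset":[-0.03,0.043,0.12],"spin":0},{"offset":[-0.05,0.072,0.12],"spin":0}]' 1
python3 -m crank '[{"offset":[-0.02,0.03,0],"spin":0},{"offset":[-0.04,0.06,0],"spin":0},{"offset":[-0.06,0.09,0],"spin":0},{"offset":[-0.08,0.12,0],"spin":0},{"offset":[-0.1,0.15,0],"spin":0},{"offset":[-0.12,0.175,0],"spin":0},{"offset":[-0.14,0.19,0],"spin":0},{"offset":[-0.145,0.195,0],"spin":0}]'
python3 - <<'E'
from h import *
s=manip.read_state();p=manip.camera('wrist');E=ext(p,s)
print(np.round(s['eef_pos'],1),s['eef_rot'],s['wrist_force'])
print('tin',fit(p,'tin_1',TIN,[476,235],E))
im=[]
TR=CUP(0)+CUP(22)+CUP(44)
for v in ['top','scene']:
    p=manip.camera(v);E=ext(p);print(v,fit(p,'cup_c',TR,[671,-41],E))
    c=proj(p,np.array([[671,-41,60.]]),E)[0].astype(int)
    im.append(cv2.resize(p['pixels'][c[1]-40:c[1]+40,c[0]-40:c[0]+40,::-1],(400,400),interpolation=cv2.INTER_CUBIC))
cv2.imwrite('pics/6.png',np.hstack(im))
E
```

```text
clock: 9.95
eef_pos: [618.0, 30.7, 204.3]
eef_rot: [3.14, -0.004, 0.409]
wrist_force: [0.6, 1.3, 0.6]
finger_gap: 93.8
clock: 10.62
eef_pos: [470.9, 227.8, 205.4]
eef_rot: [3.14, -0.004, 0.412]
wrist_force: [-0.2, 0.2, -0.2]
finger_gap: 93.9
[470.9 227.8 205.4] [ 3.13994064 -0.00441531  0.41181086] [-0.18017984  0.19062919 -0.17679549]
tin (array([478.5, 234.2]), np.float64(0.979))
top None
scene (array([665.1, -46. ]), np.float64(0.527))
```

View pics/6.png

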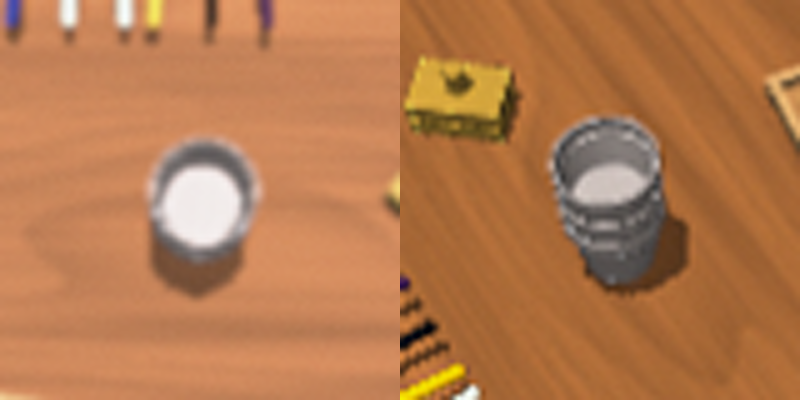

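Both crops show the three cups nested and upright, in the left crop at (205,200) and in the right at (608,200). Next is tin_1, at (478, 234).

```bash
python3 -m crank '[{"offset":[0.0072,0.0065,-0.02],"spin":0},{"offset":[0.0072,0.0065,-0.05],"spin":0},{"offset":[0.0072,0.0065,-0.085],"spin":0},{"offset":[0.0072,0.0065,-0.115],"spin":0},{"offset":[0.0072,0.0065,-0.14],"spin":0},{"offset":[0.0072,0.0065,-0.16],"spin":0},{"offset":[0.0072,0.0065,-0.169],"spin":0},{"offset":[0.0072,0.0065,-0.169],"spin":0}]'
python3 -m crank '[{"offset":[0,0,0],"spin":0},{"offset":[0,0,0],"spin":0},{"offset":[0,0,0],"spin":0},{"offset":[0,0,0],"spin":0},{"offset":[0,0,0],"spin":0},{"offset":[0,0,0],"spin":0},{"offset":[0,0,0],"spin":0},{"offset":[0,0,0],"spin":0}]' 0.3 40
python3 -m crank '[{"offset":[0,0,0.005],"spin":0},{"offset":[0,0,0.012],"spin":0},{"offset":[0,0,0.022],"spin":0},{"offset":[0,0,0.032],"spin":0},{"offset":[0,0,0.042],"spin":0},{"offset":[0,0,0.048],"spin":0},{"offset":[0,0,0.05],"spin":0},{"offset":[0,0,0.05],"spin":0}]'
```

```text
clock: 11.58
eef_pos: [480.6, 230.4, 33.6]
eef_rot: [3.14, -0.0, 0.407]
wrist_force: [-0.4, 0.3, 0.1]
finger_gap: 94.1
clock: 12.25
eef_pos: [480.9, 230.6, 34.2]
eef_rot: [3.14, -0.001, 0.407]
wrist_force: [-0.9, 1.0, 6.0]
finger_gap: 59.4
clock: 12.92
eef_pos: [481.1, 230.7, 84.8]
eef_rot: [3.14, -0.002, 0.407]
wrist_force: [0.3, -0.3, -1.8]
finger_gap: 59.4
```

```bash
cat > w.py <<'E'
from h import *
# weigh: the arm holds its pose; 12 camera periods, state read after each
f=[];e=[]
for _ in range(12):
    manip.camera('wrist');s=manip.read_state();f.append(s['wrist_force']);e.append(s['effort'])
f=np.array(f);print('F mean',f.mean(0).round(2),'sd',f.std(0).round(2),'mass kg',round(-f[:,2].mean()/9.81,3));print('eff',np.mean(e,0).round(2),np.round(s['eef_pos'],1),s['finger_gap'],s['clock'])
E
python3 w.py
```

```text
F mean [-0.03  0.03 -1.46] sd [0.69 0.28 0.36] mass kg 0.149
eff [ 0.000e+00 -5.504e+01 -3.135e+01  1.000e-02 -7.000e-02  0.000e+00] [480.9 230.6  84.1] 59.19554340595966 13.5167
```

tin_1 weighs about 0.15 kg, so it looks like the light one. I stand it back in place and lift tin_2 to confirm.

```bash
python3 -m crank '[{"offset":[0,0,-0.008],"spin":0},{"offset":[0,0,-0.02],"spin":0},{"offset":[0,0,-0.031],"spin":0},{"offset":[0,0,-0.04],"spin":0},{"offset":[0,0,-0.045],"spin":0},{"offset":[0,0,-0.048],"spin":0},{"offset":[0,0,-0.0495],"spin":0},{"offset":[0,0,-0.0495],"spin":0}]'
python3 -m crank '[{"offset":[0,0,0],"spin":0},{"offset":[0,0,0],"spin":0},{"offset":[0,0,0],"spin":0},{"offset":[0,0,0],"spin":0},{"offset":[0,0,0],"spin":0},{"offset":[0,0,0],"spin":0},{"offset":[0,0,0],"spin":0},{"offset":[0,0,0],"spin":0}]' 1
```

```text
clock: 14.18
eef_pos: [481.0, 230.7, 34.7]
eef_rot: [3.14, -0.001, 0.407]
wrist_force: [-0.4, -0.5, -1.4]
finger_gap: 59.0
clock: 14.85
eef_pos: [481.0, 230.7, 34.7]
eef_rot: [3.14, -0.001, 0.407]
wrist_force: [-0.2, 0.2, -0.1]
finger_gap: 94.0
```

```bash
python3 -m crank '[{"offset":[0,0,0.01],"spin":0},{"offset":[0,0,0.03],"spin":0},{"offset":[0,0,0.06],"spin":0},{"offset":[0,0,0.095],"spin":0},{"offset":[0,0,0.13],"spin":0},{"offset":[0,-0.01,0.155],"spin":0},{"offset":[0,-0.035,0.17],"spin":0},{"offset":[-0.002,-0.07,0.17],"spin":0}]'
python3 -m crank '[{"offset":[0,-0.037,0],"spin":0},{"offset":[-0.002,-0.074,0],"spin":0},{"offset":[-0.004,-0.111,0],"spin":0},{"offset":[-0.006,-0.148,0],"spin":0},{"offset":[-0.008,-0.185,0],"spin":0},{"offset":[-0.01,-0.222,0],"spin":0},{"offset":[-0.012,-0.259,0],"spin":0},{"offset":[-0.014,-0.296,0],"spin":0}]'
python3 -m crank '[{"offset":[0,-0.036,0],"spin":0},{"offset":[-0.002,-0.07,0],"spin":0},{"offset":[-0.004,-0.1,0],"spin":0},{"offset":[-0.006,-0.12,0],"spin":0},{"offset":[-0.008,-0.13,0],"spin":0},{"offset":[-0.008,-0.13,0],"spin":0},{"offset":[-0.008,-0.13,0],"spin":0},{"offset":[-0.008,-0.13,0],"spin":0}]'
python3 - <<'E'
from h import *
s=manip.read_state();p=manip.camera('wrist');E=ext(p,s)
print(np.round(s['eef_pos'],1),s['eef_rot'],s['wrist_force'])
r=fit(p,'tin_2',TIN,[461,-276],E);print('tin2',r, r[0]-s['eef_pos'][:2])
p=manip.camera('top');E=ext(p);print('tin1',fit(p,'tin_1',TIN,[478,234],E))
a=p['pixels'][90:250,130:450,::-1]
cv2.imwrite('pics/7.png',cv2.resize(a,(800,400),interpolation=cv2.INTER_CUBIC))
E
```

```text
clock: 15.52
eef_pos: [480.0, 161.4, 208.9]
eef_rot: [3.139, -0.007, 0.409]
wrist_force: [0.8, -0.6, 0.7]
finger_gap: 94.2
clock: 16.18
eef_pos: [465.4, -136.4, 209.9]
eef_rot: [3.138, -0.008, 0.409]
wrist_force: [0.6, 0.3, 0.2]
finger_gap: 94.5
clock: 16.85
eef_pos: [457.6, -265.2, 210.2]
eef_rot: [3.138, -0.008, 0.41]
wrist_force: [-0.4, -0.3, 0.8]
finger_gap: 93.9
[ 457.6 -265.2  210.2] [ 3.13820959 -0.00833854  0.4103415 ] [-0.35735258 -0.32457115  0.78871176]
tin2 (array([ 462.7, -278.3]), np.float64(0.976)) [  5.09229202 -13.10874443]
tin1 (array([480.3, 232.1]), np.float64(0.847))
```

View pics/7.png

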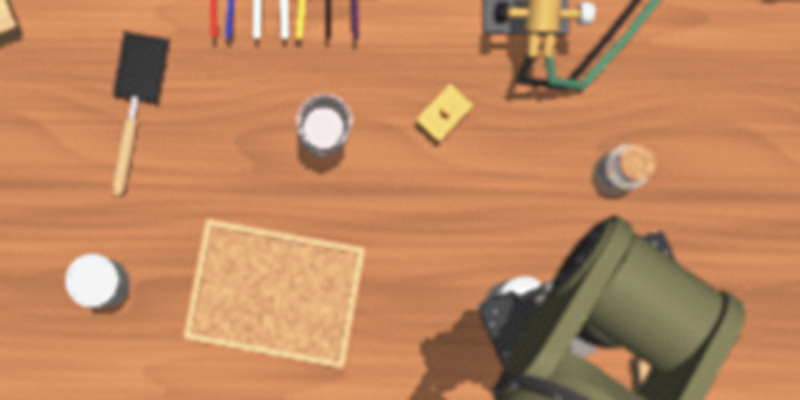

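The tray is empty, the stack is upright at (325,125), and tin_1 stands at (95,280). Now tin_2.

```bash
python3 -m crank '[{"offset":[0.005,-0.013,-0.02],"spin":0},{"offset":[0.005,-0.013,-0.05],"spin":0},{"offset":[0.005,-0.013,-0.085],"spin":0},{"offset":[0.005,-0.013,-0.12],"spin":0},{"offset":[0.005,-0.013,-0.145],"spin":0},{"offset":[0.005,-0.013,-0.165],"spin":0},{"offset":[0.005,-0.013,-0.175],"spin":0},{"offset":[0.005,-0.013,-0.175],"spin":0}]'
python3 -m crank '[{"offset":[0,0,0],"spin":0},{"offset":[0,0,0],"spin":0},{"offset":[0,0,0],"spin":0},{"offset":[0,0,0],"spin":0},{"offset":[0,0,0],"spin":0},{"offset":[0,0,0],"spin":0},{"offset":[0,0,0],"spin":0},{"offset":[0,0,0],"spin":0}]' 0.3 45
python3 -m crank '[{"offset":[0,0,0.005],"spin":0},{"offset":[0,0,0.012],"spin":0},{"offset":[0,0,0.022],"spin":0},{"offset":[0,0,0.032],"spin":0},{"offset":[0,0,0.042],"spin":0},{"offset":[0,0,0.048],"spin":0},{"offset":[0,0,0.05],"spin":0},{"offset":[0,0,0.05],"spin":0}]'
python3 w.py
```

```text
clock: 17.72
eef_pos: [462.0, -277.6, 33.4]
eef_rot: [3.141, -0.007, 0.411]
wrist_force: [0.1, 0.4, -0.8]
finger_gap: 94.1
clock: 18.38
eef_pos: [462.2, -277.9, 34.0]
eef_rot: [3.14, -0.007, 0.411]
wrist_force: [-1.5, 0.1, 6.0]
finger_gap: 60.0
clock: 19.05
eef_pos: [462.5, -278.1, 84.7]
eef_rot: [3.139, -0.008, 0.411]
wrist_force: [0.4, 1.0, -4.5]
finger_gap: 59.5
F mean [-0.26 -0.07 -3.98] sd [0.4  0.65 0.55] mass kg 0.405
eff [ 0.000e+00 -5.706e+01 -3.237e+01  8.000e-02 -3.000e-02 -0.000e+00] [ 462.2 -277.9   83.9] 59.765351971664415 19.65
```

tin_2 weighs 0.40 kg, so it is the heavier. I carry it over the middle of the tray at (470.8, 15.9), with its underside about 105 mm above the bench.

```bash
python3 -m crank '[{"offset":[0,0.005,0.015],"spin":0},{"offset":[0,0.02,0.035],"spin":0},{"offset":[0.002,0.045,0.05],"spin":0},{"offset":[0.003,0.07,0.055],"spin":0},{"offset":[0.004,0.095,0.055],"spin":0},{"offset":[0.005,0.12,0.055],"spin":0},{"offset":[0.005,0.145,0.055],"spin":0},{"offset":[0.005,0.17,0.055],"spin":0}]'
python3 -m crank '[{"offset":[0,0.022,0],"spin":0},{"offset":[0.001,0.045,0],"spin":0},{"offset":[0.002,0.07,0],"spin":0},{"offset":[0.003,0.09,0],"spin":0},{"offset":[0.004,0.107,0],"spin":0},{"offset":[0.004,0.118,0],"spin":0},{"offset":[0.004,0.123,0],"spin":0},{"offset":[0.004,0.123,0],"spin":0}]'
python3 -m crank '[{"offset":[0,0,0],"spin":0},{"offset":[0,0,0],"spin":0},{"offset":[0,0,0],"spin":0},{"offset":[0,0,0],"spin":0},{"offset":[0,0,0],"spin":0},{"offset":[0,0,0],"spin":0},{"offset":[0,0,0],"spin":0},{"offset":[0,0,0],"spin":0}]'
python3 - <<'E'
from h import *
s=manip.read_state();z=s['eef_pos'][2]-34
T=[(30,z),(30,z+85)]
print(np.round(s['eef_pos'],1),s['eef_rot'],z)
p=manip.camera('wrist');E=ext(p,s);print('wrist',fit(p,'tin_2',T,list(s['eef_pos'][:2]),E))
p=manip.camera('scene');E=ext(p);print('scene',fit(p,'tin_2',T,list(s['eef_pos'][:2]),E))
c=proj(p,np.array([[471,16,80.]]),E)[0].astype(int)
cv2.imwrite('pics/8.png',cv2.resize(p['pixels'][max(0,c[1]-150):c[1]+90,c[0]-160:c[0]+160,::-1],(800,600),interpolation=cv2.INTER_CUBIC))
E
```

```text
clock: 20.32
eef_pos: [467.1, -106.7, 139.0]
eef_rot: [3.14, -0.007, 0.411]
wrist_force: [1.1, 0.1, -5.0]
finger_gap: 59.7
clock: 20.98
eef_pos: [471.1, 16.7, 139.0]
eef_rot: [3.14, -0.007, 0.412]
wrist_force: [0.2, -0.5, -4.2]
finger_gap: 59.7
clock: 21.65
eef_pos: [471.1, 16.7, 139.1]
eef_rot: [3.14, -0.007, 0.412]
wrist_force: [0.2, -0.6, -4.3]
finger_gap: 59.7
[471.1  16.7 139.1] [ 3.13979524 -0.00730486  0.41181107] 105.06513369626657
wrist (array([471.9,  16.9]), np.float64(0.741))
scene (array([468.1,  18. ]), np.float64(0.765))
```

View pics/8.png

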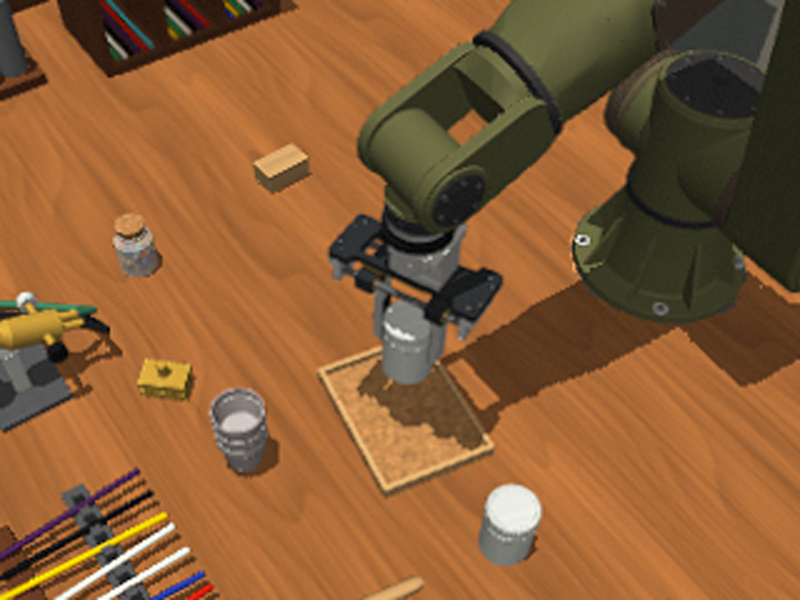

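The view shows tin_2 held upright over the tray at (407,345). The stack at (240,430) and tin_1 at (510,525) are both upright, and the bystanders in view have not moved. I hand in.

```bash
python3 -c "
from cell import manip
print(manip.sign_off())"
```

```text
the job is handed in; nothing more can be done
None
```

The job is done and handed in at about 22 s on the robot's clock, well inside the 72 s limit. I saw no failures, but sign-off gives no verdict.

- **Cup:** The tray cup is nested in the top of the pair. It met almost no force on the way in and was released at the expected height. The scene and top pictures show a three-cup stack, upright where it stood.
- **Stack check that disagreed:** The numeric silhouette fit of the three-cup stack did not confirm the nesting. It found no mask in the top view and fitted poorly in the scene view (overlap 0.53). I relied on the pictures and the heights instead.
- **Tins:** tin_1 felt like about 0.15 kg and tin_2 about 0.40 kg; both fall in the ranges you gave. tin_1 is back upright on the bench, within about 3 mm of where it stood.
- **Final hold:** tin_2 is held upright with a 45 N grip at (471, 17); I measured the tray centre at (471, 16). Its underside is about 105 mm above the bench, or 97 mm above the cork floor. The wrist and scene fits agree on its position within about 4 mm, though part of the tin was hidden (overlaps 0.74 and 0.77).
- **Everything else:** The jar, press and offcut were in the last picture and had not visibly moved. The marver (only its handle showed) and the tweezers were not in full view there.

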